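# Hold the tasting mill at pulse

## Robot

A 6-joint arm with a two-finger parallel gripper is mounted at the origin on the work surface. World frame = base frame: x ahead of the robot, y to its left, z up, the work surface at z = 0. Lengths are in m, angles in rad, forces in N, time in s.
With the tool pointing down it reaches from about 0.3 to 0.875 m from the base axis. Payload 6.4 kg.
Tool frame: the origin (TCP) lies on the centre line of the jaws, within the pads' length; the fingertips stand 25 mm ahead of it and the grasp point (between the pads) lies 6 mm ahead of it (ctrl.tip_reach is the distance from the TCP to the fingertips, in m); z points along the fingers, y is the line along which they close (so a half turn about z gives the same grasp; the last joint's range is limited). The gripper opens to 85 mm and grips with 20 to 120 N. Pads are 22 mm wide; open, the fingers measure 114 mm over their backs; the gripper's body (76 mm by 85 mm) begins 54 mm behind the grasp point. The pads swing forward as they close: fully open they stand 13 mm farther back than shut.
Start: joints at [-1.489, 0.181, 1.607, -0, 1.354, -0.206], TCP at [0.163, -0.551, 0.256] pointing down, gripper open.
Joint ranges: [-2.99, 2.99], [-0.89, 2.07], [0.3, 2.58], [-1.14, 4.28], [0, 2.63], [-3.12, 3.12]. Speed limits (rad/s): [2.57, 2.57, 3.01, 3.14, 3.14, 3.14].

## Interface

Orientations are given as a unit quaternion [w, x, y, z].
In Python, from bench import ctrl gives the robot as it stands.
- The arm moves only by the tool servo_tool, never from a script. Its argument "motion" is a list that holds one entry, the list of rows, each a list of 5 numbers: the shift along the tool's x, y, z in cm, then the turn about the tool's z in degrees, then the closure, from -1 (fully open) to 1 (shut). In form: [[[dx, dy, dz, twist, claw], ...]]. A call has 1 to 5 rows; each row is the pose to reach, as a shift and turn from the pose commanded when the call began, along the tool's axes at that moment; what a row does not reach only later rows make up. A row lasts 1/10 s, in which the tool goes at most 50 mm and 8.59 degrees, less where a joint would pass 70% of its speed; a pose out of reach is approached as far as the arm can. A call with a gripper value outside its range is refused whole. The fingers move at their own pace and stop on an object; the grip force is fixed at half the most. Time passes only in rows, so rows that repeat a pose let the fingers close. It gives the time, the measured TCP pose, the force, the opening and the grip force at its end, in the units of the state.
- ctrl.get_obs(): the state, without advancing time (a new reading comes with each control period).
- ctrl.camera(name): name is "scene" or "top"; returns a dict with "pixels" (420x560x3 uint8, red, green, blue), "depth" (420x560 float32, m along the optical axis (not along the pixel's ray), 0 where there is no reading), "fx", "fy", "cx", "cy" (pixels), "R" (3x3) and "t" (3): a world point X has camera coordinates R X + t. Camera axes: x right, y down, z forward; pixel columns grow to the right and rows downward; lengths in m; the calibration is good to about 2 mm. A picture is of the moment at which its call begins.
- ctrl.hand_in(): hands the job in; it is judged then, once.
The state is a dict: "time_s": time; "q": joint angles; "dq": joint speeds; "joint_efforts": joint torques, N m; "eef_pos": TCP position; "eef_rot": TCP orientation; "wrist_force": force on the tool from outside, world axes, zero at the start; "torque": the same for the moment, N m; "opening": opening from 0.0 (shut) to 1.0 (fully open); "grasp_force": force on a finger pad.
Only numpy, scipy, OpenCV 4.12 (cv2) and the standard library are available. Lean on these libraries where they do the work, as an engineer would, in place of code of your own. Each camera call takes 0.05 s, during which the arm holds its last target. There are 200 camera calls.

## Task

Get the coffee mill on the tasting counter pulsing: lift the dust cover off the two pins of the motor base and lay it flat in the middle of the round black rubber mat, then set the mill cup upright into the socket so its collar sits flush on the deck. Turn the cup clockwise, seen from above, to half of the turn at which the lock clicks (the yellow dots) without ever clicking it over, and finish while still gripping the cup and holding it there against the return spring. Leave the other goods on the counter where they stand.

Things in the scene. Friction and masses are not known exactly. Their poses are not given: they have to be found in the camera images.
- mill: White motor base, 150 (x) x 170 (y) x 85 mm high, fixed; origin: centre of its underside. Its flat top is the deck. Two steel pins 6 mm thick, 10 mm high stand on the deck at (-45, 45) and (45, -45) mm.
- socket (a point): Centre of the bayonet socket at deck level, axes as the base's: well 88 mm wide, 27 mm deep, under an 8 mm lip with a 71 mm opening and two 20 mm slots on +y and -y for the cup's lugs. Dots on the deck, each repeated half a turn round, show where the cup's white marks go: blue (+y, -y) insert; yellow, 30 deg clockwise from above, pulse; red, 60 deg, click.
- interlock (a joint): Turn (rad) of the spring ring in the socket: 0 at rest, grows as the cup turns clockwise from above. Lugs stand between its dogs with 0.07 rad play either way, so it lags the cup by that. An over-centre spring pulls it back: 0.04 N m at 0, 0.17 at 0.35 to 0.7, none at 1.05 (60 deg), where it clicks over and stays locked at 1.22. Pulse is 0.52 (30 deg).
- ring (a point): Centre of the red spring ring, 23 mm below the deck; its y axis points along the line through the gaps for the lugs.
- cover: Dust cover, an aluminium plate 120 x 120 x 5 mm, 0.16 kg, lying on the deck with two 10 mm holes over the pins, its axes along those of the base; origin: centre of its underside. On its centre a black upright grip bar 42 mm long (along its x), 14 mm thick (y), 24 mm high above the plate.
- cup: Mill cup with beans, 103 mm high, 0.28 kg, closed end up; origin: centre of its underside. Black spigot 66 mm wide, 20 high, with lugs (16 wide, to 41 mm from the axis, 1 to 10 mm up) on +y and -y; flange 86 wide from 20 to 26 mm; clear body 56 wide from 26 to 94. White rib on top along y shows the lug line; a half turn is the same. Seated: flange on deck, origin 20 mm below deck.
- mat: Round black rubber mat, 170 mm wide, 4 mm thick, fixed on the counter; origin: centre of its underside.
- pepper_jar: Amber jar with black cap, 52 mm wide, 85 mm high; bystander; origin: centre of its underside.
- salt_jar: Clear jar with black cap, 52 mm wide, 85 mm high; bystander; origin: centre of its underside.
- flask: Green drinking flask, 68 mm wide, 170 mm high; bystander; origin: centre of its underside.
- tea_tin: Red tea tin, 70 mm wide, 100 mm high; bystander; origin: centre of its underside.
- dish: Blue bowl, 90 mm wide, 35 mm high; bystander; origin: centre of its underside.
- scoop: Metal scoop with a dark wooden handle, 140 mm long, lying between the robot and the base; bystander; origin near its middle.
- gift_box: Cardboard gift box with red ribbon, 90 x 90 x 50 mm; bystander; origin: centre of its underside.
There are look-alikes about, which are no part of the job. Of the things that look like the cup, take the one that is farthest to the robot's right at the start.

How it is judged:
By the outcome, as a careful person would: the job done as asked, in the order asked, and still so for the second after the job is handed in, while the arm keeps its last pose, push and grip.
It also fails if it takes over 64 s, if anything falls off the work surface, if the arm or the gripper's body presses on something with over 40 N, if the wrist force passes 120 N, or if a joint passes its speed limit or range.

## Working session

There is one attempt and no reset: what is moved stays moved. The work goes in short steps, Python scripts to look and compute and a tool call to move; the robot and the scene stay as the last step left them, time stands still between calls to the robot, and variables do not carry over. Pictures are saved under pics/ and viewed, at most 10 in all, crops included, and the job is handed in when it is done.

Besides the shell and the picture viewer there is one more tool, called after ">>>" as name(argument=value, ...), one argument or row to a line, values as JSON. servo_tool: Moves the arm, as the interface text tells. Its arguments: {"type":"object","properties":{"motion":{"type":"array"}},"required":["motion"]}

```bash
mkdir -p pics; cat > h.py <<'E'
import numpy as np,cv2
from bench import ctrl
def grab(n,name):
    c=ctrl.camera(n); np.savez(f'{name}.npz',**c); cv2.imwrite(f'pics/{name}.png',c['pixels'][...,::-1]); return c
def load(name): return np.load(f'{name}.npz')
def world(c,u,v,z=None):
    r=np.array([(u-c['cx'])/c['fx'],(v-c['cy'])/c['fy'],1.]); R=c['R'];o=-R.T@c['t'];d=R.T@r
    s=c['depth'][int(round(v)),int(round(u))] if z is None else (z-o[2])/d[2]
    return o+s*d
def crop(c,u0,v0,u1,v1,k,name): cv2.imwrite(f'pics/{name}.png',cv2.resize(c['pixels'][v0:v1,u0:u1,::-1],None,fx=k,fy=k,interpolation=cv2.INTER_CUBIC))
E
python3 - <<'E'
from h import *
a=grab('top','t0');b=grab('scene','s0')
cv2.imwrite('pics/both.png',cv2.resize(np.vstack([a['pixels'],b['pixels']])[...,::-1],None,fx=.71,fy=.71))
o=ctrl.get_obs();print(o)
E
```

```text
{'time_s': 0.1, 'q': array([-1.48931035e+00,  1.81489072e-01,  1.60789325e+00, -1.84730839e-05,
        1.35380998e+00, -2.06289913e-01]), 'dq': array([ 6.68170651e-05, -2.33730738e-03, -6.90914697e-04, -5.87713495e-04,
       -1.53539387e-03,  5.20093400e-04]), 'joint_efforts': array([ 4.21300565e-04, -4.45876837e+01, -3.52237236e+01, -2.25067497e-04,
        4.24923943e-03, -1.44757507e-06]), 'eef_pos': array([ 0.16317592, -0.55088545,  0.2554688 ]), 'eef_rot': array([-7.98829489e-04,  9.89665375e-01,  1.43393885e-01,  4.08773917e-05]), 'wrist_force': array([ 0.15938366,  0.17150349, -0.73335709]), 'torque': array([-0.00373669,  0.02430484, -0.00096802]), 'grasp_force': 0.0, 'opening': 1.0007246667027971}
```

View pics/t0.png

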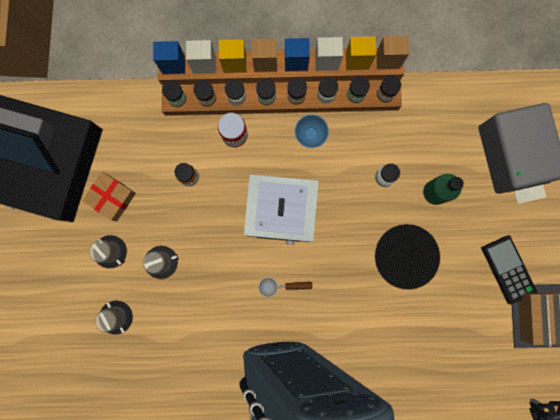

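View pics/s0.png

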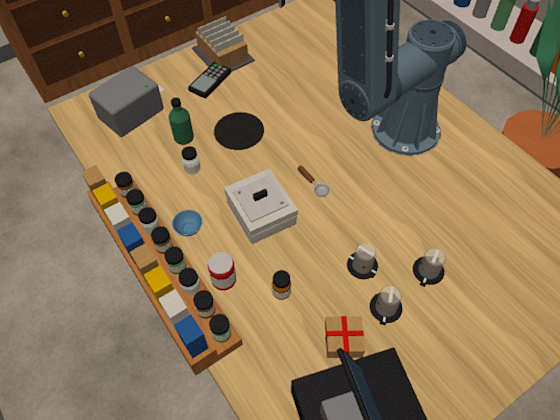

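```bash
python3 - <<'E'
from h import *
a=load('t0');b=load('s0')
for c in(a,b):
    print(c['fx'],c['cx'],c['cy'],np.round(-c['R'].T@c['t'],3)); 
    for p in([0,0,0],[.4,0,0],[.4,-.2,0],o:=[.163,-.551,.25]):
        q=c['R']@p+c['t'];print(p,(q[:2]/q[2]*c['fx']+[c['cx'],c['cy']]).round())
for n,c,L in(('t',a,[(100,252),(153,263),(106,320),(281,207),(407,257),(250,178),(317,180),(312,238),(246,237),(288,287),(262,192),(300,223)]),('s',b,[(365,250),(435,257),(391,292),(240,131)])):
    for p in L: print(n,p,world(c,*p).round(3))
crop(a,60,215,220,345,4,'c_cups')
crop(a,235,165,330,250,7,'c_base')
E
```

```text
518.083549853527 278.0345016518121 216.21644421447584 [0.466 0.008 1.352]
[0, 0, 0] [289. 441.]
[0.4, 0, 0] [285. 282.]
[0.4, -0.2, 0] [363. 280.]
[0.163, -0.551, 0.25] [555. 397.]
525.3843842591112 272.9063774272419 203.88651051535666 [1.03  0.753 1.312]
[0, 0, 0] [405. 129.]
[0.4, 0, 0] [309. 184.]
[0.4, -0.2, 0] [272. 144.]
[0.163, -0.551, 0.25] [270.  -1.]
t (100, 252) [0.485 0.445 0.107]
t (153, 263) [0.456 0.318 0.105]
t (106, 320) [0.323 0.431 0.102]
t (281, 207) [0.584 0.007 0.114]
t (407, 257) [ 0.457 -0.316  0.004]
t (250, 178) [0.66  0.082 0.087]
t (317, 180) [ 0.664 -0.089  0.001]
t (312, 238) [ 0.509 -0.067  0.084]
t (246, 237) [0.518 0.1   0.002]
t (288, 287) [ 0.388 -0.006  0.026]
t (262, 192) [0.625 0.053 0.088]
t (300, 223) [ 0.546 -0.038  0.094]
s (365, 250) [0.457 0.316 0.1  ]
s (435, 257) [0.327 0.439 0.11 ]
s (391, 292) [0.481 0.445 0.097]
s (240, 131) [ 0.457 -0.309  0.003]
```

View pics/c_cups.png

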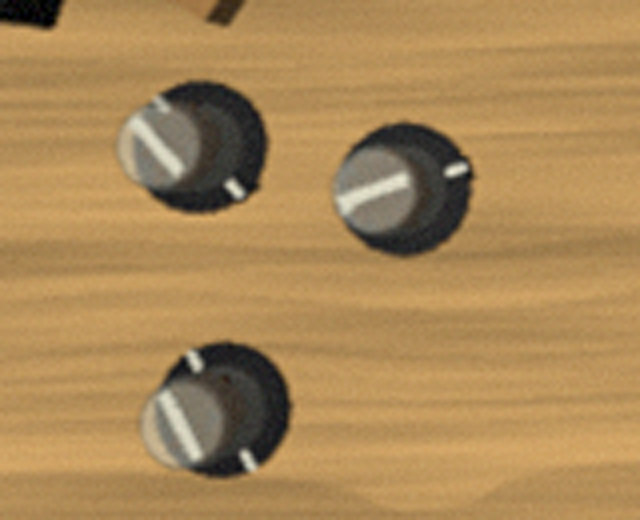

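View pics/c_base.png

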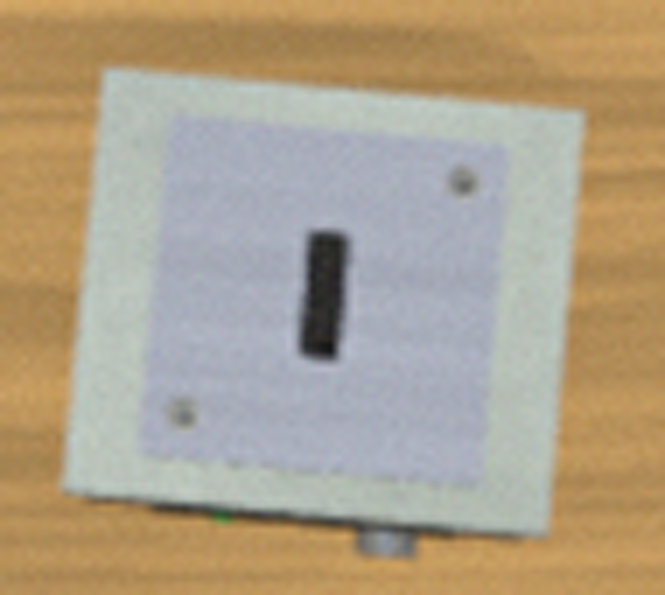

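```bash
python3 - <<'E'
from h import *
a=load('t0');b=load('s0')
W=lambda u,v,k,o,z: world(a,o[0]+(u+.5)/k-.5,o[1]+(v+.5)/k-.5,z)
B=lambda u,v,z:W(u,v,7,(235,165),z)
P=[B(*p,.085)[:2] for p in[(104,70),(583,115),(548,535),(65,490)]]
print('base',np.mean(P,0),[ (np.linalg.norm(P[i]-P[i-1]).round(4),np.degrees(np.arctan2(*(P[i]-P[i-1])[::-1])).round(1)) for i in range(4)])
P=[B(*p,.09)[:2] for p in[(169,115),(508,148),(477,487),(140,453)]]
print('plate',np.mean(P,0),[ (np.linalg.norm(P[i]-P[i-1]).round(4),np.degrees(np.arctan2(*(P[i]-P[i-1])[::-1])).round(1)) for i in range(4)])
print('bar',[B(*p,.114)[:2].round(4) for p in[(328,232),(320,357),(325,294)]])
C=lambda u,v,z:W(u,v,4,(60,215),z)
r=[C(*p,.103)[:2] for p in[(342,206),(408,180)]];d=r[0]-r[1]
print('rib',r,np.mean(r,0),np.linalg.norm(d),np.degrees(np.arctan2(d[1],d[0]))-90)
print('mark',C(456,170,.026),'flange bottom/right edges',C(405,255,.02),C(471,180,.02), C(405,123,.026))
# depth clustering for the cup: body from both cams
for n,c in(('t',a),('s',b)):
    v,u=np.mgrid[0:420,0:560];r=np.stack([(u-c['cx'])/c['fx'],(v-c['cy'])/c['fy'],np.ones_like(u)],-1)*c['depth'][...,None]
    X=(r-c['t'])@c['R'];
    m=(abs(X[...,0]-.457)<.06)&(abs(X[...,1]-.318)<.06)&(X[...,2]>.09)&(X[...,2]<.12); print(n,m.sum(),X[m].mean(0).round(4),np.percentile(X[m],[2,98],axis=0).round(3))
    m=(abs(X[...,0]-.584)<.06)&(abs(X[...,1]-.007)<.05)&(X[...,2]>.105); print(' bar',m.sum(),X[m].mean(0).round(4))
    m=(np.hypot(X[...,0]-.457,X[...,1]+.314)<.12)&(c['pixels'].max(-1)<50)&(X[...,2]<.015); q=X[m];print(' mat',(np.percentile(q,[.5,99.5],axis=0)).round(4),q.mean(0))
q=ctrl.get_obs();w=q['eef_rot'];print(np.degrees(2*np.arctan2(w[2],w[1])))
E
```

```text
base [0.58516052 0.00748426] [(np.float64(0.1488), np.float64(-6.2)), (np.float64(0.1696), np.float64(-96.7)), (np.float64(0.1484), np.float64(173.7)), (np.float64(0.1695), np.float64(83.5))]
plate [0.58519833 0.00796749] [(np.float64(0.1192), np.float64(-5.9)), (np.float64(0.1195), np.float64(-96.9)), (np.float64(0.1194), np.float64(173.4)), (np.float64(0.118), np.float64(83.0))]
bar [array([0.6064, 0.0059]), array([0.5634, 0.0096]), array([0.585 , 0.0074])]
rib [array([0.4493398 , 0.33722241]), array([0.46409049, 0.29741459])] [0.45671515 0.3173185 ] 0.04245286709767084 20.33206033850253
mark [0.46968054 0.28453463 0.026     ] flange bottom/right edges [0.4161438  0.31876885 0.02      ] [0.46309649 0.27618511 0.02      ] [0.50036849 0.31706675 0.026     ]
t 425 [0.4579 0.315  0.101 ] [[0.433 0.29  0.092]
 [0.483 0.34  0.108]]
 bar 101 [0.5844 0.007  0.115 ]
 mat [[ 0.3803 -0.395  -0.0019]
 [ 0.5383 -0.2372  0.0118]] [ 0.45929436 -0.3160559   0.00498643]
s 320 [0.4611 0.3204 0.0999] [[0.435 0.294 0.092]
 [0.484 0.344 0.107]]
 bar 85 [0.5864 0.0096 0.1127]
 mat [[ 0.3808 -0.3908 -0.0034]
 [ 0.5376 -0.2341  0.0124]] [ 0.46006764 -0.31125075  0.00444711]
16.48857263102605
```

>>> servo_tool(
  motion=[
    [[4.7,-3.5,0,0,-1],[9.4,-6.9,0,0,-1],[14.1,-10.4,0,0,-1],[18.8,-13.9,0,0,-1],[18.8,-13.9,0,0,-1]],
  ],
)

```text
time_s: 0.6
eef_pos: [0.3052, -0.3618, 0.2558]
eef_rot: [-0.001, 0.99, 0.144, 0.0]
wrist_force: [-0.3, -0.9, -0.1]
opening: 0.999
grasp_force: 0.0
```

>>> servo_tool(
  motion=[
    [[3.8,-2.8,0,0,-1],[7.5,-5.5,0,0,-1],[11.3,-8.3,0,0,-1],[15.0,-11.1,0,0,-1],[18.8,-13.9,0,0,-1]],
  ],
)

```text
time_s: 1.1
eef_pos: [0.4455, -0.1762, 0.2562]
eef_rot: [0.0, 0.99, 0.143, -0.0]
wrist_force: [0.6, -0.4, 1.0]
opening: 1.004
grasp_force: 0.0
```

>>> servo_tool(
  motion=[
    [[3.8,-2.8,0,5,-1],[7.5,-5.5,0,10,-1],[11.3,-8.3,0,15,-1],[15.0,-11.1,0,20,-1],[18.8,-13.8,0,23,-1]],
  ],
)

```text
time_s: 1.6
eef_pos: [0.5865, 0.0096, 0.2559]
eef_rot: [0.0, 0.998, -0.058, -0.0]
wrist_force: [-0.1, -0.8, 0.8]
opening: 0.998
grasp_force: 0.0
```

```bash
cat >> h.py <<'E'
def st():
    o=ctrl.get_obs();w=o['eef_rot'];print(o['time_s'].__round__(2),o['eef_pos'].round(4),'yaw',np.degrees(2*np.arctan2(w[2],w[1])).round(2),'F',o['wrist_force'].round(1),'T',o['torque'].round(3),'open',round(o['opening'],3),'gf',round(o['grasp_force'],1),'q6',o['q'][5].round(2));return o
def to(x,y,z,yaw,p=None,cy=None):
    o=ctrl.get_obs();w=o['eef_rot'];c=np.degrees(2*np.arctan2(w[2],w[1])) if cy is None else cy;p=o['eef_pos'] if p is None else p
    d=np.array([x,y,z])-p;s=np.radians(c);print('rows cm',(100*np.array([d[0]*np.cos(s)+d[1]*np.sin(s),d[0]*np.sin(s)-d[1]*np.cos(s),-d[2]])).round(2),'twist',((c-yaw+180)%360-180).round(2))
E
python3 - <<'E'
from h import *
st();to(.585,.008,.1175,-6.5)
E
```

```text
1.6 [0.5865 0.0096 0.2559] yaw -6.67 F [-0.1 -0.8  0.8] T [-0.027  0.01  -0.009] open 0.998 gf 0.0 q6 1.5
rows cm [-0.13  0.18 13.84] twist -0.17
```

>>> servo_tool(
  motion=[
    [[-0.1,0.1,4,0,-1],[-0.1,0.1,8,0,-1],[-0.1,0.1,11.5,0,-1],[-0.1,0.1,13.0,0,-1],[-0.1,0.1,13.8,0,-1]],
  ],
)

```text
time_s: 2.1
eef_pos: [0.5838, 0.0069, 0.1165]
eef_rot: [-0.0, 0.998, -0.057, -0.002]
wrist_force: [-0.3, -0.1, 1.1]
opening: 1.002
grasp_force: 0.0
```

>>> servo_tool(
  motion=[
    [[0,0,0,0,1],[0,0,0,0,1],[0,0,0,0,1],[0,0,0,0,1],[0,0,0,0,1]],
  ],
)

```text
time_s: 2.6
eef_pos: [0.5854, 0.0065, 0.1195]
eef_rot: [0.0, 0.998, -0.057, 0.001]
wrist_force: [-7.9, 1.3, 21.8]
opening: 0.145
grasp_force: 55.6
```

>>> servo_tool(
  motion=[
    [[0,0,0,0,1],[0,0,0,0,1],[0,0,0,0,1],[0,0,0,0,1],[0,0,0,0,1]],
  ],
)

```text
time_s: 3.1
eef_pos: [0.5856, 0.0065, 0.1195]
eef_rot: [0.0, 0.998, -0.057, 0.001]
wrist_force: [-0.5, -0.8, 4.9]
opening: 0.144
grasp_force: 61.6
```

```bash
python3 - <<'E'
from h import *
st()
E
```

```text
3.1 [0.5856 0.0065 0.1195] yaw -6.51 F [-0.5 -0.8  4.9] T [-0.063  0.193  0.009] open 0.144 gf 61.6 q6 1.49
```

>>> servo_tool(
  motion=[
    [[0,0,-0.7,0,1],[0,0,-1.8,0,1],[0,0,-4,0,1],[0,0,-7,0,1],[0,0,-10,0,1]],
  ],
)

```text
time_s: 3.6
eef_pos: [0.5843, 0.0069, 0.2194]
eef_rot: [-0.0, 0.998, -0.057, -0.001]
wrist_force: [0.6, -0.4, -2.5]
opening: 0.147
grasp_force: 60.6
```

```bash
python3 - <<'E'
from h import *
st();to(.4595,-.313,.2195,-6.5)
E
```

```text
3.6 [0.5843 0.0069 0.2194] yaw -6.51 F [ 0.6 -0.4 -2.5] T [ 0.053 -0.066  0.038] open 0.147 gf 60.6 q6 1.49
rows cm [-8.78e+00  3.32e+01 -1.00e-02] twist -0.01
```

>>> servo_tool(
  motion=[
    [[-0.5,2,0,0,1],[-1.3,5,0,0,1],[-2.4,9,0,0,1],[-3.4,13,0,0,1],[-4.5,17,0,0,1]],
  ],
)

```text
time_s: 4.1
eef_pos: [0.5201, -0.1581, 0.2189]
eef_rot: [0.0, 0.998, -0.056, 0.0]
wrist_force: [0.4, -0.5, -1.5]
opening: 0.145
grasp_force: 60.6
```

>>> servo_tool(
  motion=[
    [[-1.1,4,0,0,1],[-2.1,8,0,0,1],[-3.2,12,0,0,1],[-3.9,14.8,0,0,1],[-4.3,16.2,0,0,1]],
  ],
)

```text
time_s: 4.6
eef_pos: [0.4587, -0.3154, 0.2189]
eef_rot: [0.0, 0.998, -0.058, 0.0]
wrist_force: [0.4, 0.2, -1.8]
opening: 0.148
grasp_force: 60.5
```

>>> servo_tool(
  motion=[
    [[0,0,1.0,0,1],[0,0,4,0,1],[0,0,8,0,1],[0,0,12,0,1],[0,0,14,0,1]],
  ],
)

```text
time_s: 5.1
eef_pos: [0.4585, -0.3093, 0.0741]
eef_rot: [-0.002, 0.998, -0.056, -0.002]
wrist_force: [-0.2, -0.0, -1.1]
opening: 0.146
grasp_force: 60.5
```

```bash
python3 - <<'E'
from h import *
st();to(.4595,-.313,.0385,-6.5)
a=grab('top','t1');b=grab('scene','s1')
crop(a,240,170,325,245,9,'c1')
i=np.vstack([cv2.resize(a['pixels'][190:330,340:480],None,fx=2,fy=2),cv2.resize(b['pixels'][60:200,170:310],None,fx=2,fy=2)]);cv2.imwrite('pics/c2.png',i[...,::-1])
E
```

```text
5.1 [ 0.4585 -0.3093  0.0741] yaw -6.43 F [-0.2 -0.  -1.1] T [ 0.035  0.004 -0.012] open 0.146 gf 60.5 q6 0.87
rows cm [0.14 0.36 3.56] twist 0.07
```

View pics/c1.png

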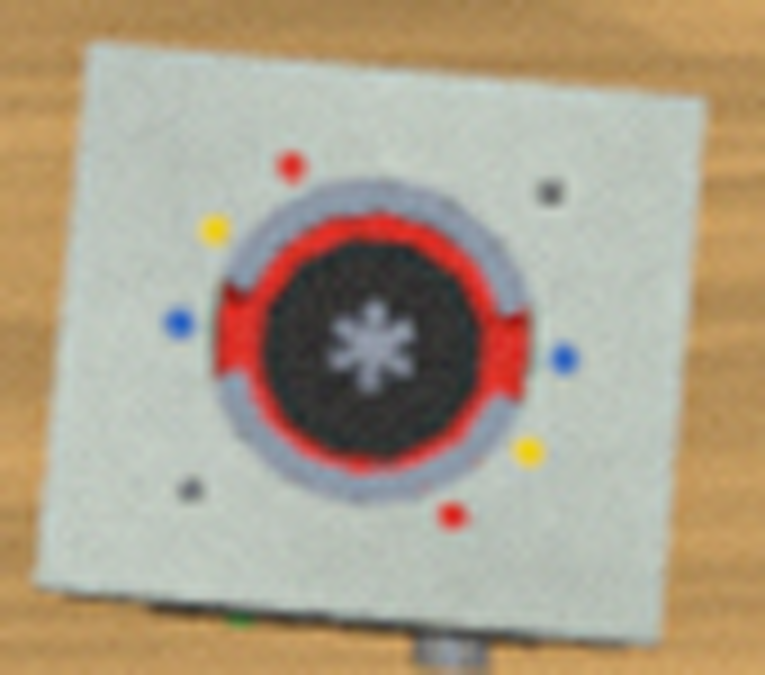

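View pics/c2.png

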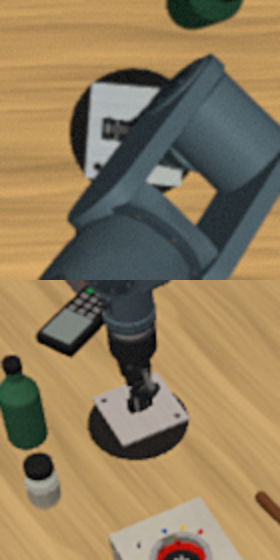

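>>> servo_tool(
  motion=[
    [[0,0,1.5,0,1],[0,0,2.5,0,1],[0,0,3.1,0,1],[0,0,3.2,0,1],[0,0,3.2,0,1]],
  ],
)

```text
time_s: 5.7
eef_pos: [0.4599, -0.3134, 0.0466]
eef_rot: [0.0, 0.998, -0.057, 0.0]
wrist_force: [1.0, 0.5, -1.0]
opening: 0.148
grasp_force: 60.5
```

```bash
python3 - <<'E'
from h import *
st();to(.4595,-.313,.0385,-6.5)
a=load('t1')
C=lambda u,v,z:world(a,240+(u+.5)/9-.5,170+(v+.5)/9-.5,z)[:2]
for n,p,q in(('blue',(180,323),(564,358)),('yel',(214,230),(529,452)),('red',(291,166),(453,516)),('pins',(190,488),(551,191))):
    P,Q=C(*p,.085 if n!='pins' else .095),C(*q,.085 if n!='pins' else .095);d=P-Q;print(n,(P+Q)/2,np.linalg.norm(d),np.degrees(np.arctan2(d[1],d[0]))-90)
P=[C(*p,.085) for p in[(90,43),(706,98),(660,640),(35,583)]];print('corners',np.mean(P,0))
print('opening',C(372,340,.085), 'lip edges',[C(*p,.085) for p in((372,178),(372,502))])
E
```

```text
5.7 [ 0.4599 -0.3134  0.0466] yaw -6.52 F [ 1.   0.5 -1. ] T [ 0.016 -0.024  0.061] open 0.148 gf 60.5 q6 0.87
rows cm [-0.05 -0.03  0.81] twist -0.02
blue [0.58581181 0.00772063] 0.10525554369382868 -6.474184238826396
yel [0.58573988 0.00791716] 0.10535280031087449 -36.52877956086242
red [0.58581801 0.00775588] 0.1056555004069311 -66.48641872913619
pins [0.58523094 0.00798094] 0.12679604943412612 38.328916038429924
corners [0.5860044  0.00753173]
opening [0.58594526 0.00768613] lip edges [array([0.63046413, 0.00673226]), array([0.54166466, 0.00863488])]
```

>>> servo_tool(
  motion=[
    [[0,0,0.4,0,1],[0,0,0.7,0,1],[0,0,0.9,0,1],[0,0,0.9,0,1],[0,0,0.9,0,1]],
  ],
)

```text
time_s: 6.2
eef_pos: [0.4598, -0.3133, 0.0385]
eef_rot: [0.0, 0.998, -0.057, -0.0]
wrist_force: [-4.5, 3.0, 9.4]
opening: 0.151
grasp_force: 62.1
```

>>> servo_tool(
  motion=[
    [[0,0,-0.1,0,0.4],[0,0,-0.1,0,0.4],[0,0,-0.1,0,0.4],[0,0,-1,0,0.2],[0,0,-5,0,-1]],
  ],
)

```text
time_s: 6.7
eef_pos: [0.4572, -0.3106, 0.084]
eef_rot: [-0.003, 0.998, -0.057, -0.003]
wrist_force: [0.6, 0.3, 0.0]
opening: 0.554
grasp_force: 0.0
```

>>> servo_tool(
  motion=[
    [[0,0,-4,0,-1],[0,0,-8,0,-1],[0,0,-12,0,-1],[0,0,-16,0,-1],[0,0,-17,0,-1]],
  ],
)

```text
time_s: 7.2
eef_pos: [0.4615, -0.3148, 0.2636]
eef_rot: [0.003, 0.998, -0.057, 0.003]
wrist_force: [0.5, 0.1, -0.2]
opening: 0.999
grasp_force: 0.0
```

```bash
python3 - <<'E'
from h import *
st();to(.4585,.318,.25,20)
E
```

```text
7.2 [ 0.4615 -0.3148  0.2636] yaw -6.5 F [ 0.5  0.1 -0.2] T [-0.018  0.021  0.001] open 0.999 gf 0.0 q6 0.87
rows cm [ -7.46 -62.84   1.36] twist -26.5
```

>>> servo_tool(
  motion=[
    [[-0.5,-4,0,0,-1],[-1.0,-8.5,0,0,-1],[-1.5,-13,0,0,-1],[-2.1,-17.5,0,0,-1],[-2.6,-22,0,0,-1]],
  ],
)

```text
time_s: 7.7
eef_pos: [0.4582, -0.0898, 0.257]
eef_rot: [-0.0, 0.998, -0.057, -0.0]
wrist_force: [0.7, -0.5, 0.7]
opening: 1.0
grasp_force: 0.0
```

>>> servo_tool(
  motion=[
    [[-0.5,-4.5,0,0,-1],[-1.0,-9,0,0,-1],[-1.6,-13.5,0,0,-1],[-2.1,-18,0,0,-1],[-2.6,-22,0,0,-1]],
  ],
)

```text
time_s: 8.2
eef_pos: [0.4573, 0.132, 0.2572]
eef_rot: [-0.0, 0.998, -0.057, -0.0]
wrist_force: [0.6, 0.1, 0.1]
opening: 0.999
grasp_force: 0.0
```

>>> servo_tool(
  motion=[
    [[-0.5,-4.5,0,-6,-1],[-1.0,-9,0,-12,-1],[-1.6,-13.5,0,-18,-1],[-2.1,-17,0,-24,-1],[-2.2,-18.6,0,-26.5,-1]],
  ],
)

```text
time_s: 8.7
eef_pos: [0.4562, 0.3199, 0.2568]
eef_rot: [-0.0, 0.984, 0.177, -0.0]
wrist_force: [0.2, -0.8, -0.4]
opening: 1.001
grasp_force: 0.0
```

>>> servo_tool(
  motion=[
    [[0,0,1,0,-1],[0,0,1.0,0,-1]],
  ],
)

```text
time_s: 8.9
eef_pos: [0.4563, 0.316, 0.2451]
eef_rot: [0.001, 0.985, 0.173, -0.002]
wrist_force: [-0.4, -0.2, -1.3]
opening: 1.005
grasp_force: 0.0
```

```bash
python3 - <<'E'
from h import *
st();to(.4578,.3175,.066,20)
E
```

```text
8.9 [0.4563 0.316  0.2451] yaw 19.91 F [-0.4 -0.2 -1.3] T [-0.033  0.016  0.002] open 1.005 gf 0.0 q6 1.62
rows cm [ 0.2  -0.09 17.91] twist -0.09
```

>>> servo_tool(
  motion=[
    [[0.2,-0.1,4,0,-1],[0.2,-0.1,8,0,-1],[0.2,-0.1,11,0,-1],[0.2,-0.1,13,0,-1],[0.2,-0.1,13,0,-1]],
  ],
)

```text
time_s: 9.4
eef_pos: [0.4567, 0.3159, 0.1138]
eef_rot: [0.001, 0.985, 0.172, -0.004]
wrist_force: [0.1, -0.3, -0.4]
opening: 1.0
grasp_force: 0.0
```

>>> servo_tool(
  motion=[
    [[0,0,0,0,-1]],
  ],
)

```text
time_s: 9.5
eef_pos: [0.4592, 0.3175, 0.1176]
eef_rot: [0.0, 0.985, 0.172, -0.0]
wrist_force: [0.2, 0.1, 0.3]
opening: 0.996
grasp_force: 0.0
```

```bash
python3 - <<'E'
from h import *
st();to(.4578,.3175,.066,20)
E
```

```text
9.5 [0.4592 0.3175 0.1176] yaw 19.85 F [0.2 0.1 0.3] T [-0.01  -0.013  0.002] open 0.996 gf 0.0 q6 1.62
rows cm [-0.13 -0.04  5.16] twist -0.15
```

>>> servo_tool(
  motion=[
    [[-0.1,0,3,0,-1],[-0.1,0,4.5,0,-1],[-0.1,0,5.2,0,-1],[-0.1,0,5.2,0,-1],[-0.1,0,5.2,0,-1]],
  ],
)

```text
time_s: 10.0
eef_pos: [0.4584, 0.3187, 0.0662]
eef_rot: [-0.0, 0.985, 0.174, 0.001]
wrist_force: [0.1, -0.9, 0.2]
opening: 0.998
grasp_force: 0.0
```

>>> servo_tool(
  motion=[
    [[0,0,0,0,1],[0,0,0,0,1],[0,0,0,0,1],[0,0,0,0,1],[0,0,0,0,1]],
  ],
)

```text
time_s: 10.5
eef_pos: [0.4586, 0.3187, 0.0666]
eef_rot: [-0.0, 0.985, 0.174, 0.001]
wrist_force: [-1.1, -1.7, 6.4]
opening: 0.638
grasp_force: 63.0
```

>>> servo_tool(
  motion=[
    [[0,0,0,0,1],[0,0,0,0,1]],
  ],
)

```text
time_s: 10.7
eef_pos: [0.4585, 0.3187, 0.0666]
eef_rot: [-0.0, 0.985, 0.174, 0.001]
wrist_force: [-0.9, -0.7, 6.3]
opening: 0.64
grasp_force: 63.0
```

```bash
python3 - <<'E'
from h import *
st()
E
```

```text
10.7 [0.4585 0.3187 0.0666] yaw 20.0 F [-0.9 -0.7  6.3] T [-0.154  0.264  0.122] open 0.64 gf 63.0 q6 1.62
```

>>> servo_tool(
  motion=[
    [[0,0,-1,0,1],[0,0,-4,0,1],[0,0,-8,0,1],[0,0,-12,0,1],[0,0,-14,0,1]],
  ],
)

```text
time_s: 11.2
eef_pos: [0.4591, 0.3192, 0.2098]
eef_rot: [-0.001, 0.985, 0.174, 0.003]
wrist_force: [0.5, 0.5, -1.6]
opening: 0.643
grasp_force: 64.3
```

>>> servo_tool(
  motion=[
    [[0,0,0,0,1],[0,0,0,0,1]],
  ],
)

```text
time_s: 11.4
eef_pos: [0.4574, 0.3184, 0.2049]
eef_rot: [0.0, 0.985, 0.174, -0.0]
wrist_force: [-0.3, -0.6, -3.4]
opening: 0.642
grasp_force: 64.2
```

```bash
python3 - <<'E'
from h import *
st();to(.5862,.0077,.2066,-6.5)
E
```

```text
11.4 [0.4574 0.3184 0.2049] yaw 19.99 F [-0.3 -0.6 -3.4] T [-0.058 -0.003  0.006] open 0.642 gf 64.2 q6 1.62
rows cm [ 1.49 33.6  -0.17] twist 26.49
```

>>> servo_tool(
  motion=[
    [[0.1,2,0,0,1],[0.2,5,0,0,1],[0.4,9,0,0,1],[0.6,13,0,0,1],[0.8,17,0,0,1]],
  ],
)

```text
time_s: 11.9
eef_pos: [0.5222, 0.16, 0.2026]
eef_rot: [-0.0, 0.985, 0.174, -0.002]
wrist_force: [0.5, 0.4, -2.4]
opening: 0.64
grasp_force: 64.3
```

>>> servo_tool(
  motion=[
    [[0.2,4,0,6,1],[0.4,8,0,12,1],[0.5,12,0,18,1],[0.6,15,0,24,1],[0.7,16.6,0,26.5,1]],
  ],
)

```text
time_s: 12.4
eef_pos: [0.5861, 0.0055, 0.2025]
eef_rot: [-0.0, 0.998, -0.059, -0.002]
wrist_force: [0.1, -0.1, -1.7]
opening: 0.638
grasp_force: 64.4
```

>>> servo_tool(
  motion=[
    [[0,0,2,0,1],[0,0,4.5,0,1],[0,0,6,0,1],[0,0,6,0,1],[0,0,6,0,1]],
  ],
)

```text
time_s: 12.9
eef_pos: [0.5863, 0.0084, 0.1449]
eef_rot: [-0.0, 0.998, -0.056, -0.001]
wrist_force: [0.3, -0.4, -1.9]
opening: 0.642
grasp_force: 64.6
```

```bash
python3 - <<'E'
from h import *
st();to(.5862,.0077,.1466,-6.5)
a=grab('top','t2');b=grab('scene','s2')
A=cv2.resize(a['pixels'][170:245,240:325],None,fx=5,fy=5,interpolation=2);B=cv2.resize(b['pixels'][130:250,200:320],None,fx=5,fy=5,interpolation=2)
i=np.zeros((600,800,3),np.uint8);i[:,:600]=B;i[:280,600:]=cv2.resize(a['pixels'][140:280,230:330],(200,280));i[300:,600:]=cv2.resize(b['pixels'][60:210,160:260],(200,300));cv2.imwrite('pics/c3.png',i[...,::-1])
E
```

```text
12.9 [0.5863 0.0084 0.1449] yaw -6.46 F [ 0.3 -0.4 -1.9] T [-0.019 -0.065  0.014] open 0.642 gf 64.6 q6 1.5
rows cm [-0.    0.08 -0.17] twist 0.04
```

View pics/c3.png

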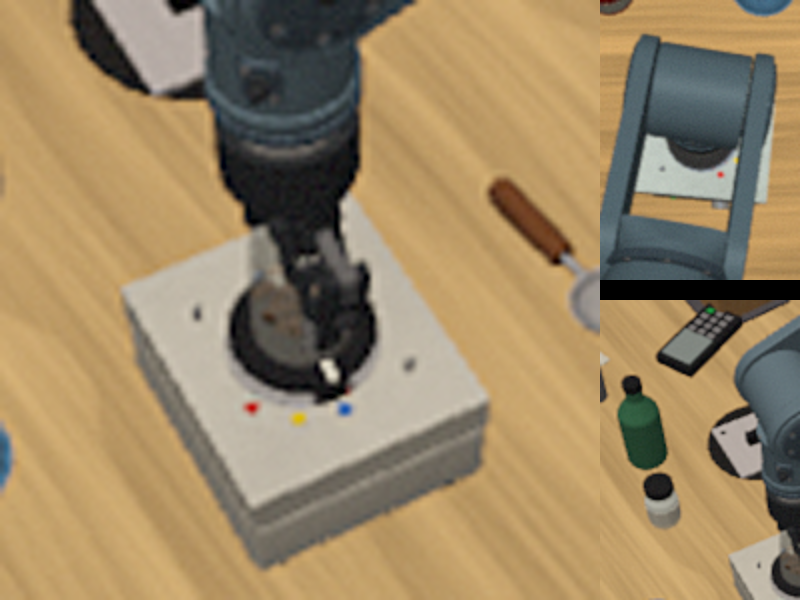

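>>> servo_tool(
  motion=[
    [[0,0,0.2,0,1],[0,0,0.4,0,1],[0,0,0.6,0,1],[0,0,0.8,0,1],[0,0,0.8,0,1]],
  ],
)

```text
time_s: 13.5
eef_pos: [0.5865, 0.0079, 0.1369]
eef_rot: [-0.0, 0.998, -0.057, -0.0]
wrist_force: [-0.1, -0.1, -2.0]
opening: 0.646
grasp_force: 64.6
```

```bash
python3 - <<'E'
from h import *
st()
E
```

```text
13.5 [0.5865 0.0079 0.1369] yaw -6.51 F [-0.1 -0.1 -2. ] T [ 0.019 -0.014 -0.042] open 0.646 gf 64.6 q6 1.5
```

>>> servo_tool(
  motion=[
    [[0,0,0.2,0,1],[0,0,0.4,0,1],[0,0,0.55,0,1],[0,0,0.55,0,1],[0,0,0.55,0,1]],
  ],
)

```text
time_s: 14.0
eef_pos: [0.5868, 0.0078, 0.1317]
eef_rot: [-0.0, 0.998, -0.057, -0.0]
wrist_force: [-0.1, -0.2, -1.8]
opening: 0.643
grasp_force: 64.6
```

```bash
python3 - <<'E'
from h import *
st()
E
```

```text
14.0 [0.5868 0.0078 0.1317] yaw -6.51 F [-0.1 -0.2 -1.8] T [-0.051  0.017  0.036] open 0.643 gf 64.6 q6 1.5
```

Not touching yet; a little further.

>>> servo_tool(
  motion=[
    [[0,0,0.1,0,1],[0,0,0.2,0,1],[0,0,0.2,0,1]],
  ],
)

```text
time_s: 14.3
eef_pos: [0.5868, 0.0078, 0.1316]
eef_rot: [0.0, 0.998, -0.057, 0.0]
wrist_force: [-6.1, 0.4, 10.5]
opening: 0.644
grasp_force: 65.5
```

```bash
python3 - <<'E'
from h import *
st()
E
```

```text
14.3 [0.5868 0.0078 0.1316] yaw -6.49 F [-6.1  0.4 10.5] T [0.339 1.062 0.065] open 0.644 gf 65.5 q6 1.5
```

>>> servo_tool(
  motion=[
    [[0,0,-0.1,0,1],[0,0,-0.1,1,1],[0,0,-0.1,2,1],[0,0,-0.1,2,1]],
  ],
)

```text
time_s: 14.7
eef_pos: [0.5869, 0.0083, 0.1316]
eef_rot: [-0.0, 0.997, -0.075, 0.0]
wrist_force: [-4.6, 1.2, 7.2]
opening: 0.641
grasp_force: 65.3
```

```bash
python3 -c "
from h import *;st()"
```

```text
14.7 [0.5869 0.0083 0.1316] yaw -8.56 F [-4.6  1.2  7.2] T [0.515 0.563 0.068] open 0.641 gf 65.3 q6 1.53
```

>>> servo_tool(
  motion=[
    [[0,0,0,2,1],[0,0,0,4,1],[0,0,0,5,1],[0,0,0,5,1]],
  ],
)

```text
time_s: 15.1
eef_pos: [0.5868, 0.0085, 0.1316]
eef_rot: [-0.0, 0.993, -0.118, -0.0]
wrist_force: [-4.2, 2.8, 7.7]
opening: 0.643
grasp_force: 65.3
```

```bash
python3 -c "
from h import *;st()"
```

```text
15.1 [0.5868 0.0085 0.1316] yaw -13.53 F [-4.2  2.8  7.7] T [0.607 0.582 0.192] open 0.643 gf 65.3 q6 1.62
```

>>> servo_tool(
  motion=[
    [[0,0,0,2,1],[0,0,0,4,1],[0,0,0,5,1],[0,0,0,5,1]],
  ],
)

```text
time_s: 15.5
eef_pos: [0.5869, 0.0084, 0.1316]
eef_rot: [-0.0, 0.987, -0.161, 0.0]
wrist_force: [-4.4, 1.9, 6.9]
opening: 0.642
grasp_force: 65.3
```

```bash
python3 -c "
from h import *;st()"
```

```text
15.5 [0.5869 0.0084 0.1316] yaw -18.54 F [-4.4  1.9  6.9] T [0.538 0.534 0.227] open 0.642 gf 65.3 q6 1.71
```

>>> servo_tool(
  motion=[
    [[0,0,0,3,1],[0,0,0,6,1],[0,0,0,9,1],[0,0,0,12,1],[0,0,0,12,1]],
  ],
)

```text
time_s: 16.0
eef_pos: [0.5872, 0.0079, 0.1316]
eef_rot: [0.0, 0.965, -0.264, 0.001]
wrist_force: [-3.0, 0.1, 4.8]
opening: 0.643
grasp_force: 65.2
```

>>> servo_tool(
  motion=[
    [[0,0,0,3,1],[0,0,0,6,1],[0,0,0,8,1],[0,0,0,8,1],[0,0,0,8,1]],
  ],
)

```text
time_s: 16.5
eef_pos: [0.5871, 0.0078, 0.1316]
eef_rot: [0.0, 0.944, -0.33, 0.0]
wrist_force: [-2.7, 0.0, 6.3]
opening: 0.638
grasp_force: 65.2
```

```bash
python3 - <<'E'
from h import *
st()
a=grab('top','t3');b=grab('scene','s3')
i=np.zeros((600,800,3),np.uint8);i[:,:600]=cv2.resize(b['pixels'][165:240,225:300],(600,600),interpolation=2);i[:280,600:]=cv2.resize(a['pixels'][140:280,230:330],(200,280));i[300:,600:]=cv2.resize(a['pixels'][190:330,350:450],(200,300));cv2.imwrite('pics/c4.png',i[...,::-1])
E
```

```text
16.5 [0.5871 0.0078 0.1316] yaw -38.5 F [-2.7  0.   6.3] T [0.243 0.427 0.396] open 0.638 gf 65.2 q6 2.05
```

View pics/c4.png

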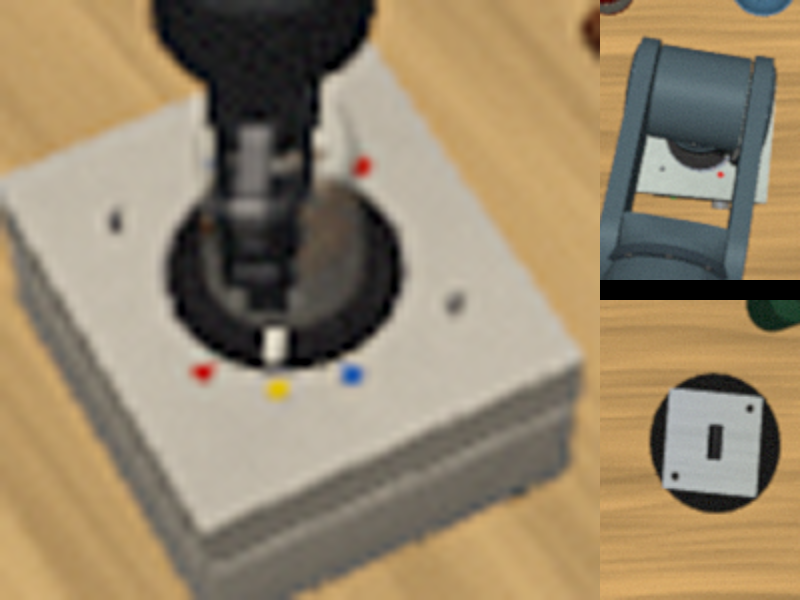

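```bash
python3 - <<'E'
from h import *
b=load('s3')
C=lambda u,v,z:world(b,225+(u+.5)/8-.5,165+(v+.5)/8-.5,z)[:2]
d=[C(*p,.085) for p in((352,375),(278,389),(203,373))]
# circle centre through the dots
A=2*np.array([d[1]-d[0],d[2]-d[0]]);c=np.linalg.solve(A,[d[1]@d[1]-d[0]@d[0],d[2]@d[2]-d[0]@d[0]])
pins=[C(*p,.09) for p in((115,220),(456,303))];print(c,np.mean(pins,0),[np.linalg.norm(x-c) for x in d])
for o in(c,np.mean(pins,0)):
    g=lambda p:np.degrees(np.arctan2(*(p-o)[::-1])).round(1)
    print([g(x) for x in d],'mark',g(C(274,330,.091)),g(C(274,345,.091)),g(C(273,362,.091)),np.linalg.norm(C(274,345,.091)-o))
E
```

```text
[0.58141364 0.0036615 ] [0.58446245 0.00908404] [np.float64(0.05750627284499012), np.float64(0.057506272844990394), np.float64(0.05750627284499009)]
[np.float64(81.0), np.float64(54.3), np.float64(26.8)] mark 51.4 52.1 52.3 0.04299374668175681
[np.float64(83.4), np.float64(53.6), np.float64(23.0)] mark 49.5 50.7 51.1 0.036853274925801864
```

>>> servo_tool(
  motion=[
    [[0,0,0,1,1],[0,0,0,1,1],[0,0,0,1,1],[0,0,0,1,1],[0,0,0,1,1]],
  ],
)

```text
time_s: 17.1
eef_pos: [0.5871, 0.0078, 0.1316]
eef_rot: [0.0, 0.941, -0.338, 0.0]
wrist_force: [-3.9, -0.5, 5.5]
opening: 0.641
grasp_force: 65.3
```

```bash
python3 - <<'E'
from h import *
st();print(ctrl.hand_in())
E
```

```text
17.1 [0.5871 0.0078 0.1316] yaw -39.5 F [-3.9 -0.5  5.5] T [0.168 0.394 0.426] open 0.641 gf 65.3 q6 2.07
the job is handed in; nothing more can be done
None
```

I handed the job in at 17.1 s: the cover lies flat and centred on the mat, and the cup is seated flush, turned about 33° clockwise without clicking and still held in the grip; that angle is a compromise between the yellow dots (30°) and the roughly 34° the ring's play calls for, and no verdict was shown.

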